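Chock the loose pipe offcuts in the bench rack and lock the chock with its rod

ROBOT

A 6-joint arm with a two-finger parallel gripper is mounted at the origin on a cart in front of the work surface, level with it; the furniture and walls round the work are solid. World frame = base frame: x ahead of the robot, y to its left, z up, the work surface at z = 0. Lengths are in m, angles in rad, forces in N, time in s.
With the tool pointing down it reaches from about 0.35 to 0.975 m from the base axis. Payload 4.9 kg.
Tool frame: the origin (TCP) lies between the finger pads, 19 mm behind the fingertips; this is the grasp point; z points along the fingers, y is the line along which they close (so a half turn about z gives the same grasp; the last joint's range is limited). The gripper opens to 85 mm and grips with 20 to 120 N. Pads are 22 mm wide; open, the fingers measure 114 mm over their backs; the gripper's body (76 mm by 85 mm) begins 54 mm behind the grasp point. The pads swing forward as they close: fully open they stand 13 mm farther back than shut.
Start: joints at [-1.239, 0.053, 1.613, -0, 1.476, -0.119], TCP at [0.272, -0.563, 0.25] pointing down, gripper open.
Joint ranges: [-3.01, 3.01], [-1.01, 2.22], [0.06, 2.58], [-1.02, 4.17], [0.09, 2.62], [-3.14, 3.14]. Speed limits (rad/s): [2.57, 2.57, 3.14, 3.14, 3.14, 3.14].

INTERFACE

Orientations are given as a unit quaternion [w, x, y, z].
In Python, from plant import * gives the robot as it stands.
- The arm moves only by the tool jog_arm, never from a script. Its argument "targets" is a list of rows, each a list of 3 entries, a list of its own where there are three numbers: the shift along the tool's x, y, z in units of 25 mm (1.0 is 25 mm), then the turn, a rotation vector about the tool's x, y, z in units of 8 degrees (1.0 is 8 degrees), then the opening in per cent of the stroke, from 0 (shut) to 100 (fully open). A call has 1 to 8 rows; each row is the pose to reach, as a shift and turn from the pose commanded when the call began, along the tool's axes at that moment; what a row does not reach only later rows make up. A row lasts 1/8 s, in which the tool goes at most 62.5 mm and 10.7 degrees, less where a joint would pass 70% of its speed; a pose out of reach is approached as far as the arm can. A call with a gripper value outside its range is refused whole. The fingers move at their own pace and stop on an object; the grip force is fixed at half the most. Time passes only in rows, so rows that repeat a pose let the fingers close. It gives the time, the measured TCP pose, the force, the opening and the grip force at its end, in the units of the state.
- state(): the state, without advancing time (a new reading comes with each control period).
- grab_frame(name): name is "scene" or "top" or "wrist"; returns (picture, depth): 400x640x3 uint8, red, green, blue; 400x640 float32, m along the optical axis (not along the pixel's ray), 0 where there is no reading.
- camera_params(name): a dict with "fovy" (degrees; the focal length in pixels is half the picture's height over the tangent of half this angle, whatever the lens; pixels are square), "cx", "cy" (the principal point, pixels), "dist" ([k1, k2, p1, p2, k3] as OpenCV has them; the pictures are not rectified), "rvec" (rotation vector, rad) and "tvec" (3), from world to camera coordinates, as OpenCV has them; the wrist camera has in their place "hand_eye" (4x4, takes a point from camera to tool coordinates, whose origin is the TCP and whose axes are the flange's). Camera axes: x right, y down, z forward; pixel columns grow to the right and rows downward; lengths in m; the calibration is good to about 2 mm. A picture is of the moment at which its call begins: read the wrist's pose just before it. camera_params takes no time and is no camera call.
- job_done(): hands the job in; it is judged then, once.
The state is a dict: "time": time; "joint_pos": joint angles; "joint_vel": joint speeds; "joint_efforts": joint torques, N m; "tool_pos": TCP position; "tool_rot": TCP orientation; "contact_force": force on the tool from outside, world axes, zero at the start; "ft_torque": the same for the moment, N m; "gripper_width": opening from 0.0 (shut) to 1.0 (fully open); "grasp_force": force on a finger pad.
Only numpy, scipy, OpenCV 4.12 (cv2) and the standard library are available. Lean on these libraries where they do the work, as an engineer would, in place of code of your own. Each camera call takes 0.05 s, during which the arm holds its last target. There are 200 camera calls.

TASK

The three pipe offcuts in the lower tier of the small plywood rack keep rolling about: set the yellow wedge chock on the rack's floor in front of them, sloping face towards the pipes, and push it in until the row is closed up tight against the back of the rack. Then slide the red-handled keeper rod from the rack's right-hand side through both steel eyelets, behind the chock, until its handle meets the first eyelet, and let go. Leave the tape roll and the black plug adapter on the upper tier and the grey can where they are.

Things in the scene. Friction and masses are not known exactly. Their poses are not given: they have to be found in the camera images.
- rack: fixed plywood rack (sizes in mm). Origin on the bench under the middle pipe of the closed-up row; x from the open front to the back, y to the left, z up. Floor board: top at z = 12, x = -188 to 86, y = -67 to 67. Back board's face at x = 72. Side rails: inner faces at y = -55 and 55, x = -131 to 86, top at z = 38. With the row tight the pipe axes lie at x = -48, 0 and 48.
- chock_home (a point): fixed point on the rack's floor, in the rack's frame at (-99.5, 0, 12) mm: where the chock's origin comes when the row is tight (up to 5 mm short of it is still good; the rod's space begins 3.5 mm behind the chock's back). Nothing stops the chock sideways.
- tier_edge (a point): middle of the lower front edge of the rack's slatted upper tier, at (-122, 0, 175) mm in the rack's frame; under its two side edges it is 8 mm lower. The tier runs back from here over the pipes, y = -67 to 67, top at z = 185; posts stand only at x > 11, thin braces from x = -50. A tool pointing straight down cannot reach the chock's home under it; one leaning back 22 to 35 degrees can.
- eye_right (a point): centre of the right-hand (rack -y) eyelet, a steel ring of about 15 mm bore and 4 mm wire whose axis is the rack's y; in the rack's frame at (-144, -61, 38) mm
- eye_left (a point): centre of the left-hand eyelet, the same, at (-144, 61, 38) mm in the rack's frame
- pipe_back: grey plastic pipe offcut, diameter 48 mm, 100 mm long, 0.2 kg, rolls freely; origin at its centre, its y along the pipe's axis (x and z turn as it rolls)
- pipe_middle: copper pipe offcut, same size, 0.3 kg, same origin and y axis
- pipe_front: steel pipe offcut, same size, 0.45 kg, same origin and y axis; nearest the rack's open front
- chock: loose yellow wedge chock, 71 mm long (x), 40 mm wide (y), 40 mm high, about 0.16 kg. Origin at the centre of its underside, z up; x points to the foot of its sloping face at x = 35.5; the face rises from there at 68 degrees to the flat top, which runs from x = 18 to the square back at x = -35.5. Lies flat at the start; grip it across y, behind x = 0. Pushing the row takes 2 to 10 N.
- rod: loose keeper rod, about 0.13 kg: steel rod of 11 mm diameter with a round nose, 139 mm long, on a square red handle 18 x 18 mm and 70 mm long. Origin on the axis where the handle meets the rod; y points to the nose (139 mm away), the handle runs to y = -70. Lies on the bench at the start, axis 9 mm up at the handle, nose about 3 mm lower.
- rod_tip (a point): the rod's nose, 139 mm from its origin
- rod_grip (a point): a point on the rod's axis in the handle, 54 mm behind the origin, good to grip: with the rod home a gripper there stands clear of the upper tier's side
- tape: roll of white tape, 86 mm across and 25 mm high, lying flat on the rack's upper tier; origin at the centre of its underside; bystander
- can: grey bottle-shaped can, 80 mm diameter, 212 mm high, standing on the bench; origin at the centre of its underside; bystander
- charger: black plug-in power adapter, 58 x 62 mm, 29 mm high, lying on the rack's upper tier; origin at the centre of its underside; bystander
Mind the look-alikes: they are no part of the job. What is shaped like the chock but pink is not meant.

How it is judged:
By the outcome, as a careful person would: the job done as asked, in the order asked, and still so for the second after the job is handed in, with the robot touching nothing.
It also fails if it takes over 72 s, if anything falls off the work surface, if the arm or the gripper's body presses on something with over 40 N, if the wrist force passes 120 N, or if a joint passes its speed limit or range.

## Working session

There is one attempt and no reset: what is moved stays moved. The work goes in short steps, Python scripts to look and compute and a tool call to move; the robot and the scene stay as the last step left them, time stands still between calls to the robot, and variables do not carry over. Pictures are saved under pics/ and viewed, at most 10 in all, crops included, and the job is handed in when it is done.

Besides the shell and the picture viewer there is one more tool, called after "Request:" as name([rows], argument=value, ...), one row to a line, values as JSON. jog_arm: Moves the arm, as the interface text tells. Its arguments: {"type":"object","properties":{"targets":{"type":"array"}},"required":["targets"]}

```bash
mkdir -p pics; ls; cat > h.py <<'E'
from plant import *
import numpy as np, cv2
from scipy.spatial.transform import Rotation as R
def K(p):
    f=200/np.tan(np.radians(p["fovy"])/2)
    return np.array([[f,0,p["cx"]],[0,f,p["cy"]],[0,0,1.]])
def campose(n,s=None):
    p=camera_params(n)
    if "rvec" in p and p["rvec"] is not None:
        Rw=cv2.Rodrigues(np.array(p["rvec"],float))[0]; t=np.array(p["tvec"],float).ravel()
        return p,Rw.T,-Rw.T@t
    s=s or state(); H=np.array(p["hand_eye"])
    Rt=R.from_quat(s["tool_rot"],scalar_first=True).as_matrix()
    return p,Rt@H[:3,:3],Rt@H[:3,3]+np.array(s["tool_pos"])
def rays(n,uv,s=None):
    p,Rc,c=campose(n,s)
    q=cv2.undistortPoints(np.array(uv,float).reshape(-1,1,2),K(p),np.array(p["dist"],float)).reshape(-1,2)
    return c,np.c_[q,np.ones(len(q))],Rc
def onplane(n,uv,z,s=None):
    c,d,Rc=rays(n,uv,s); d=d@Rc.T
    return c+d*((z-c[2])/d[:,2])[:,None]
def bydepth(n,uv,dep,s=None):
    c,d,Rc=rays(n,uv,s); uv=np.array(uv,int).reshape(-1,2)
    return c+(d*dep[uv[:,1],uv[:,0]][:,None])@Rc.T
def project(n,P,s=None):
    p,Rc,c=campose(n,s)
    X=(np.array(P,float).reshape(-1,3)-c)@Rc
    return cv2.projectPoints(X,np.zeros(3),np.zeros(3),K(p),np.array(p["dist"],float))[0].reshape(-1,2)
def quat(s): return R.from_quat(s["tool_rot"],scalar_first=True)
E
python3 - <<'E'
from h import *
for n in("scene","top"):
    im,d=grab_frame(n); np.savez("f_%s.npz"%n,im=im,d=d)
    cv2.imwrite("pics/%s0.png"%n,im[...,::-1])
    p,Rc,c=campose(n); print(n,p["fovy"],p["dist"],c.round(3),Rc[:,2].round(2))
print(camera_params("wrist"))
E
```

```text
pics
scene 45.12373081165074 [-0.10396042  0.          0.          0.          0.        ] [-0.524  0.774  0.886] [ 0.74 -0.44 -0.51]
top 56.263997961038825 [-0.00169331  0.          0.          0.          0.        ] [ 0.072 -0.068  1.078] [ 0.48  0.14 -0.86]
{'fovy': 69.92118789308601, 'cx': 318.0798079493766, 'cy': 200.85043735149802, 'dist': array([-0.01172337,  0.        ,  0.        ,  0.        ,  0.        ]), 'hand_eye': array([[ 4.49737256e-04, -9.51175243e-01, -3.08651024e-01,
         7.94677740e-02],
       [ 9.99999848e-01,  3.29328134e-04,  4.42209517e-04,
         2.99760113e-04],
       [-3.18971279e-04, -3.08651176e-01,  9.51175247e-01,
        -1.24081816e-01],
       [ 0.00000000e+00,  0.00000000e+00,  0.00000000e+00,
         1.00000000e+00]])}
```

View pics/scene0.png

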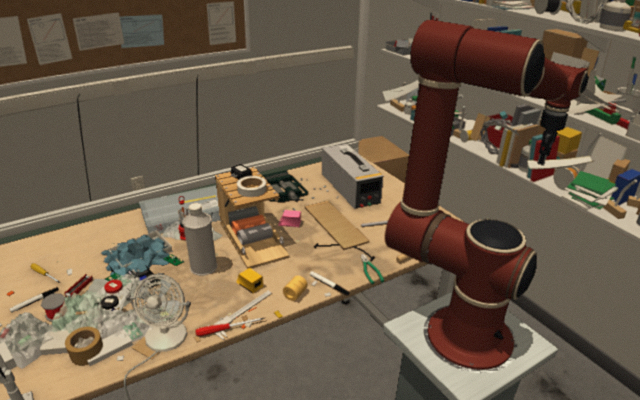

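View pics/top0.png

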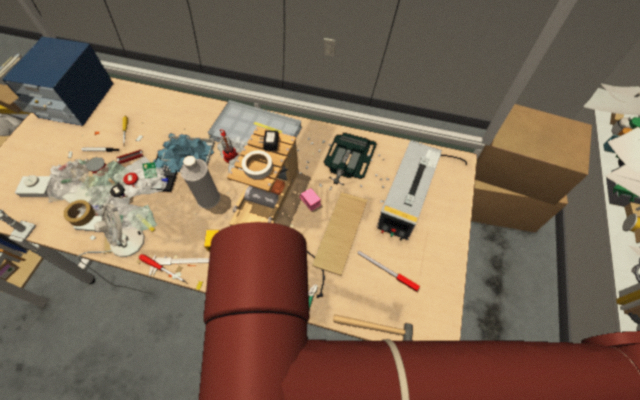

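The scene view shows the rack at about (250,215), the yellow chock at (250,280), the pink look-alike at (291,217) and the can at (200,240). In the top view a red-handled rod runs from (360,253) to (418,288). Another red tool lies at (150,262).

```bash
python3 - <<'E'
from h import *
F={n:np.load(f"f_{n}.npz") for n in("scene","top")}
for n in F:
    im,d=F[n]["im"],F[n]["d"]; hsv=cv2.cvtColor(im,cv2.COLOR_RGB2HSV)
    for nm,lo,hi in(("yellow",(20,180,90),(32,255,255)),("red",(0,190,90),(6,255,255)),("pink",(160,80,100),(175,255,255))):
        m=cv2.inRange(hsv,lo,hi)
        k,l,st,ce=cv2.connectedComponentsWithStats(m)
        for i in range(1,k):
            if st[i,4]>25:
                v,u=np.where((l==i)&(d>0)); 
                if len(u)<10: continue
                P=bydepth(n,np.c_[u,v],d)
                if abs(P[:,2].mean())<.2: print(n,nm,ce[i].round(),st[i,4],"min",P.min(0).round(3),"max",P.max(0).round(3),"med",np.median(P,0).round(3))
# tier plane and floor via depth
for n in F:
    d=F[n]["d"]; v,u=np.where(d>0); P=bydepth(n,np.c_[u,v],d)
    for z0 in(.185,.012):
        s=(abs(P[:,2]-z0)<.004)&(P[:,0]>.3)&(P[:,0]<1.2)&(abs(P[:,1])<.5)
        m=np.zeros(d.shape,np.uint8); m[v[s],u[s]]=1
        m=cv2.morphologyEx(m,cv2.MORPH_OPEN,np.ones((2,2)))
        k,l,st,ce=cv2.connectedComponentsWithStats(m)
        for i in range(1,k):
            if st[i,4]>100:
                q=P[s][l[v[s],u[s]]==i]; print(n,z0,st[i,4],ce[i].round(),cv2.minAreaRect((q[:,:2]*1000).astype(np.float32)))
print(onplane("top",[[360,253],[397,277],[418,288]],.009).round(3))
E
```

```text
scene yellow [567. 139.] 351 min [ 0.262 -1.026  0.122] max [ 0.472 -0.587  0.335] med [ 0.422 -0.944  0.185]
scene yellow [505. 147.] 98 min [ 0.568 -0.793  0.03 ] max [ 0.592 -0.772  0.187] med [ 0.578 -0.782  0.114]
scene yellow [ 38. 269.] 80 min [0.775 0.899 0.008] max [0.835 0.938 0.023] med [0.806 0.919 0.017]
scene yellow [248. 278.] 296 min [ 0.415  0.36  -0.005] max [0.524 0.42  0.041] med [0.45  0.399 0.035]
scene red [113. 286.] 118 min [0.548 0.714 0.047] max [0.595 0.756 0.057] med [0.565 0.736 0.054]
scene red [ 51. 313.] 62 min [0.568 0.884 0.005] max [0.591 0.913 0.036] med [0.576 0.902 0.024]
scene red [211. 329.] 203 min [0.319 0.508 0.006] max [0.346 0.588 0.024] med [0.331 0.554 0.015]
scene pink [291. 214.] 84 min [0.649 0.116 0.026] max [0.701 0.172 0.041] med [0.673 0.143 0.038]
top yellow [  4. 109.] 43 min [ 0.805  1.519 -0.097] max [ 0.823  1.559 -0.066] med [ 0.811  1.538 -0.077]
top yellow [124. 123.] 47 min [0.782 0.896 0.014] max [0.84  0.927 0.026] med [0.811 0.911 0.021]
top yellow [637. 224.] 39 min [ 0.814 -0.844  0.059] max [ 0.847 -0.831  0.087] m
[... 1492 characters left out ...]
top 0.185 129 [276. 159.] ((689.9730834960938, 255.92227172851562), (64.4852294921875, 36.6632194519043), 86.2574691772461)
top 0.185 143 [256. 166.] ((649.0271606445312, 293.796142578125), (44.23702621459961, 35.60916519165039), 79.17996215820312)
top 0.185 428 [250. 180.] ((602.0841064453125, 294.100830078125), (130.0181884765625, 36.7852783203125), 85.8489990234375)
top 0.012 1859 [341. 233.] ((597.0239868164062, 14.562816619873047), (89.81087493896484, 279.25091552734375), 85.98036193847656)
top 0.012 610 [251. 214.] ((569.2575073242188, 308.0191955566406), (109.95086669921875, 98.55049133300781), 85.59264373779297)
[[ 0.54  -0.061  0.009]
 [ 0.495 -0.183  0.009]
 [ 0.479 -0.248  0.009]]
```

```bash
cat >> h.py <<'E'
def down(yaw,lean=0):
    """tool x along heading yaw (deg), z down, leaned back by lean (z tilts toward heading)"""
    y,l=np.radians(yaw),np.radians(lean); c=np.array([np.cos(y),np.sin(y),0]); k=np.array([0,0,1.])
    z=c*np.sin(l)-k*np.cos(l); x=c*np.cos(l)+k*np.sin(l)
    return R.from_matrix(np.c_[x,np.cross(z,x),z])
def jog(pos,rot,s0):
    """jog from commanded pose s0=(pos,Rot) to (pos,rot)"""
    p0,r0=s0
    sh=r0.inv().apply(np.array(pos)-p0)/.025; tv=np.degrees((r0.inv()*rot).as_rotvec())/8
    print("shift",sh.round(2),"turn",tv.round(2),"rows>=",int(np.ceil(max(np.linalg.norm(sh)*25/62.5,np.linalg.norm(tv)*8/10.7))))
def cur():
    s=state(); return np.array(s["tool_pos"]),quat(s)
E
python3 - <<'E'
from h import *
p,r=cur(); print(p,r.as_matrix().round(3))
for yaw in (0,-20,-67): jog([.50,-.12,.30],down(yaw),(p,r))
E
```

```text
[ 0.27212029 -0.56206227  0.24886932] [[ 0.9    0.436 -0.001]
 [ 0.436 -0.9    0.002]
 [ 0.    -0.002 -1.   ]]
shift [ 15.91 -11.95  -2.02] turn [-0.01  0.    3.23] rows>= 8
shift [ 15.91 -11.95  -2.02] turn [-0.01  0.    5.73] rows>= 8
shift [ 15.91 -11.95  -2.02] turn [-1.00e-02  1.00e-02  1.16e+01] rows>= 9
```

Request:
jog_arm([
  [[15.9,-12,-2],[0,0,3.2],100],
  [[15.9,-12,-2],[0,0,3.2],100],
  [[15.9,-12,-2],[0,0,3.2],100],
  [[15.9,-12,-2],[0,0,3.2],100],
  [[15.9,-12,-2],[0,0,3.2],100],
  [[15.9,-12,-2],[0,0,3.2],100],
  [[15.9,-12,-2],[0,0,3.2],100],
  [[15.9,-12,-2],[0,0,3.2],100],
])

```text
time: 1.1
tool_pos: [0.4995, -0.1178, 0.2998]
tool_rot: [0.0, 1.0, 0.002, -0.0]
contact_force: [0.7, -0.5, 0.3]
gripper_width: 0.995
grasp_force: 0.0
```

```bash
python3 - <<'E'
from h import *
import json
s=state(); im,d=grab_frame("wrist"); np.savez("w1.npz",im=im,d=d,p=s["tool_pos"],q=s["tool_rot"])
cv2.imwrite("pics/w1.png",im[...,::-1]); print(s["time"],s["tool_pos"],np.abs(s["joint_vel"]).max())
jog([.44,.36,.30],down(0),cur())
E
```

```text
1.1 [ 0.49952271 -0.11777902  0.29983219] 0.9913983400826237
shift [ -2.27 -18.89   0.12] turn [-0.04 -0.02  0.08] rows>= 8
```

Request:
jog_arm([
  [[-2.3,-18.9,0],[0,0,0],100],
  [[-2.3,-18.9,0],[0,0,0],100],
  [[-2.3,-18.9,0],[0,0,0],100],
  [[-2.3,-18.9,0],[0,0,0],100],
  [[-2.3,-18.9,0],[0,0,0],100],
  [[-2.3,-18.9,0],[0,0,0],100],
  [[-2.3,-18.9,0],[0,0,0],100],
  [[-2.3,-18.9,0],[0,0,0],100],
])

```text
time: 2.15
tool_pos: [0.4387, 0.3547, 0.2993]
tool_rot: [0.0, 1.0, 0.003, -0.0]
contact_force: [0.4, -0.3, 0.2]
gripper_width: 0.999
grasp_force: 0.0
```

```bash
python3 - <<'E'
from h import *
grab_frame("wrist");grab_frame("wrist")
s=state(); im,d=grab_frame("wrist"); np.savez("w2.npz",im=im,d=d,p=s["tool_pos"],q=s["tool_rot"])
a=cv2.imread("pics/w1.png"); cv2.imwrite("pics/w12.png",np.vstack([a,im[...,::-1]])[:, :][::1]); 
cv2.imwrite("pics/w12.png",cv2.resize(np.vstack([a,im[...,::-1]]),(480,600)));cv2.imwrite("pics/w2.png",im[...,::-1])
print(s["time"],s["tool_pos"],np.abs(s["joint_vel"]).max())
E
```

```text
2.25 [0.43858382 0.3551503  0.29900122] 0.05691088125397529
```

View pics/w2.png

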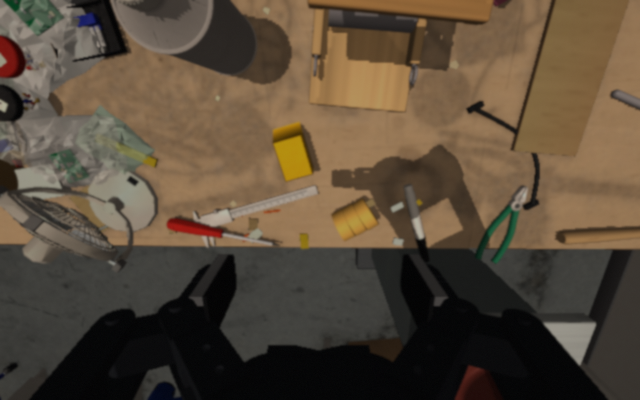

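View pics/w1.png

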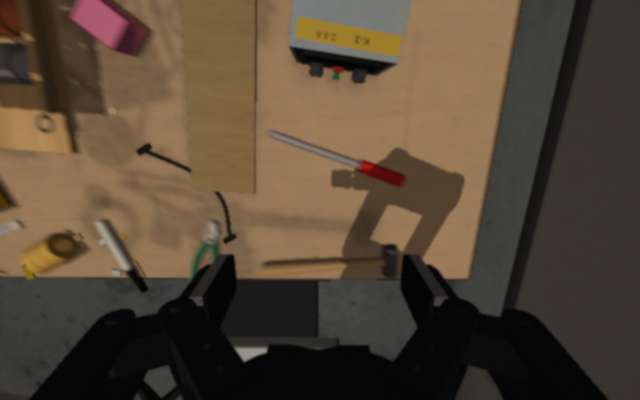

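w2 shows the chock's flat top at about (277-312, 138-180), with the darker sloping face at the top (275-303, 124-138), so it already faces the rack. The floor board's front edge runs (310,105)-(407,111), with eyelets at about (318,65) and (413,75). In w1 the rod runs from its nose at (270,133) to its handle end at (403,180), and the right eyelet is at (45,122).

```bash
python3 - <<'E'
from h import *
def load(f):
    z=np.load(f); return z["im"],z["d"],dict(tool_pos=z["p"],tool_rot=z["q"])
im,d,s=load("w2.npz"); hsv=cv2.cvtColor(im,cv2.COLOR_RGB2HSV)
roi=np.zeros(d.shape,np.uint8); roi[115:190,265:325]=1
print("chock V", hsv[125:180:6,[285,290,295],2].tolist())
m=cv2.inRange(hsv,(18,150,60),(34,255,255))*roi
v,u=np.where(m>0); P=bydepth("wrist",np.c_[u,v],d,s)
t=P[abs(P[:,2]-.040)<.004]; print("n",len(t),"z",np.percentile(P[:,2],[2,25,50,75,98]).round(3))
print("top by depth",cv2.minAreaRect((t[:,:2]*1000).astype(np.float32)))
# bright mask
mb=((m>0)&(hsv[...,2]>195)).astype(np.uint8); v,u=np.where(mb>0); 
if len(u)>10: Q=onplane("wrist",np.c_[u,v],.040,s); print("top by ray",len(u),cv2.minAreaRect((Q[:,:2]*1000).astype(np.float32)))
# floor board
v,u=np.mgrid[20:125,300:420]; uv=np.c_[u.ravel(),v.ravel()]; P=bydepth("wrist",uv,d,s); f=P[(abs(P[:,2]-.012)<.004)]
print("floor",len(f),cv2.minAreaRect((f[:,:2]*1000).astype(np.float32)), f.min(0),f.max(0))
print("front corners ray",onplane("wrist",[[310,105],[407,111]],.012,s).round(4))
print("eyes ray",onplane("wrist",[[318,65],[413,75]],.038,s).round(4))
e=P[(P[:,2]>.025)&(P[:,2]<.06)]; print(len(e))
v,u=np.mgrid[0:30,300:500]; P=bydepth("wrist",np.c_[u.ravel(),v.ravel()],d,s); t=P[abs(P[:,2]-.185)<.005]
print("tier",len(t),t.min(0),t.max(0))
im,d,s=load("w1.npz"); hsv=cv2.cvtColor(im,cv2.COLOR_RGB2HSV)
m=(cv2.inRange(hsv,(0,170,60),(8,255,255))|cv2.inRange(hsv,(172,170,60),(180,255,255)))
m[:150]=0;m[200:]=0;m[:,:340]=0;m[:,430:]=0
v,u=np.where(m>0); Q=onplane("wrist",np.c_[u,v],.018,s); print("handle",cv2.minAreaRect((Q[:,:2]*1000).astype(np.float32)))
print("nose,eye",onplane("wrist",[[270,133]],.006,s).round(4),onplane("wrist",[[45,122]],.038,s).round(4))
E
```

```text
chock V [[163, 174, 167], [133, 116, 99], [78, 96, 151], [180, 180, 180], [180, 180, 180], [180, 180, 179], [180, 180, 180], [180, 180, 180], [178, 180, 180], [149, 162, 144]]
n 1246 z [0.001 0.034 0.039 0.04  0.042]
top by depth ((453.65692138671875, 389.33941650390625), (57.04039764404297, 40.1314582824707), 16.735164642333984)
floor 7251 ((568.933837890625, 298.7247314453125), (133.42901611328125, 100.9782943725586), 84.88236236572266) [0.5137983  0.23412154 0.00868436] [0.62375817 0.36807955 0.01598616]
front corners ray [[0.5217 0.3666 0.012 ]
 [0.5152 0.2334 0.012 ]]
eyes ray [[0.5683 0.3561 0.038 ]
 [0.5582 0.2381 0.038 ]]
1828
tier 2763 [0.5795916  0.23040242 0.18000145] [0.59394827 0.36432763 0.18820896]
handle ((489.2191162109375, -210.76504516601562), (68.08272552490234, 18.13568687438965), 71.05815887451172)
nose,eye [[ 0.5451 -0.0493  0.006 ]] [[0.5615 0.2414 0.038 ]]
```

```bash
python3 - <<'E'
from h import *
r=down(16,30); g=np.array([.4505,.3885,.029]); z=r.as_matrix()[:,2]
jog(g-.09*z,r,cur())
E
```

```text
shift [-1.26 -0.92  7.68] turn [ 0.52  3.74 -1.9 ] rows>= 4
```

Request:
jog_arm([
  [[-1.26,-0.92,7.68],[0.52,3.74,-1.9],100],
  [[-1.26,-0.92,7.68],[0.52,3.74,-1.9],100],
  [[-1.26,-0.92,7.68],[0.52,3.74,-1.9],100],
  [[-1.26,-0.92,7.68],[0.52,3.74,-1.9],100],
  [[-1.26,-0.92,7.68],[0.52,3.74,-1.9],100],
  [[-1.26,-0.92,7.68],[0.52,3.74,-1.9],100],
])

```text
time: 3.05
tool_pos: [0.4104, 0.3759, 0.111]
tool_rot: [-0.037, 0.956, 0.132, 0.259]
contact_force: [-0.3, 0.2, 1.2]
gripper_width: 0.997
grasp_force: 0.0
```

```bash
python3 - <<'E'
from h import *
s=state(); im,d=grab_frame("wrist"); np.savez("w3.npz",im=im,d=d,p=s["tool_pos"],q=s["tool_rot"]); cv2.imwrite("pics/w3.png",im[...,::-1])
hsv=cv2.cvtColor(im,cv2.COLOR_RGB2HSV)
m=cv2.inRange(hsv,(18,150,60),(34,255,255)); k,l,st,ce=cv2.connectedComponentsWithStats(m)
for i in range(1,k):
  if st[i,4]>500:
    v,u=np.where(l==i); P=bydepth("wrist",np.c_[u,v],d,s); t=P[abs(P[:,2]-.040)<.004]
    print(ce[i],st[i],len(t)); 
    if len(t)>50: print(cv2.minAreaRect((t[:,:2]*1000).astype(np.float32)), np.median(t,0))
print(state()["tool_pos"],np.abs(s["joint_vel"]).max())
E
```

```text
[315.51413015 212.6186155 ] [ 290  175   53   77 3857] 3578
((453.4661865234375, 389.4685363769531), (56.5284309387207, 39.50606155395508), 16.966739654541016) [0.45161822 0.38930212 0.04014073]
[0.41065821 0.37627088 0.11142538] 0.027241818411064676
```

View pics/w3.png

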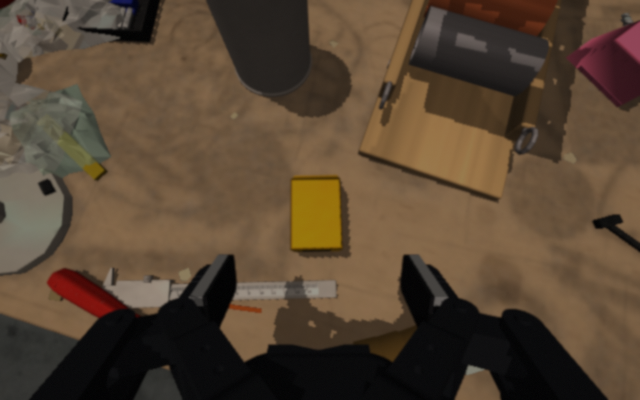

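w3 shows the chock's top square in view (290-341, 178-250), clear between the fingers. The rack floor's front corners are at (360,152) and (499,198), and the eyelets at (386,93) and (527,140).

```bash
python3 - <<'E'
from h import *
z=np.load("w3.npz"); d=z["d"]; s=dict(tool_pos=z["p"],tool_rot=z["q"])
c=onplane("wrist",[[360,152],[499,198]],.012,s); e=onplane("wrist",[[386,93],[527,140]],.038,s); 
side=onplane("wrist",[[360,152],[427,0]],.012,s)
for a in(c,e): 
    v=a[0]-a[1]; print(a.round(4).tolist(),np.linalg.norm(v).round(4),"yaw",np.degrees(np.arctan2(-v[0],v[1])).round(1))
im=z["im"]; v,u=np.mgrid[60:210,340:560]; P=bydepth("wrist",np.c_[u.ravel(),v.ravel()],d,s); f=P[(abs(P[:,2]-.012)<.003)&(P[:,0]<.575)]
print(len(f),cv2.minAreaRect((f[:,:2]*1000).astype(np.float32)))
g=P[(P[:,2]>.03)&(P[:,0]>.6)]; print("pipe top",np.percentile(g[:,2],95))
jog([.4495,.3882,.029],down(17,30),cur())
E
```

```text
[[0.5226, 0.3677, 0.012], [0.5141, 0.2387, 0.012]] 0.1292 yaw -3.8
[[0.5699, 0.3601, 0.038], [0.5595, 0.2376, 0.038]] 0.1229 yaw -4.9
8343 ((547.7227172851562, 300.7473449707031), (134.44937133789062, 60.129459381103516), 86.9439468383789)
pipe top 0.055061274320906094
shift [-0.27 -0.03  3.67] turn [ 0.06 -0.05 -0.15] rows>= 2
```

Request:
jog_arm([
  [[-0.27,-0.03,1.8],[0,0,-0.15],100],
  [[-0.27,-0.03,3.65],[0,0,-0.15],100],
  [[-0.27,-0.03,3.65],[0,0,-0.15],100],
  [[-0.27,-0.03,3.65],[0,0,-0.15],0],
  [[-0.27,-0.03,3.65],[0,0,-0.15],0],
  [[-0.27,-0.03,3.65],[0,0,-0.15],0],
  [[-0.27,-0.03,3.65],[0,0,-0.15],0],
  [[-0.27,-0.03,3.65],[0,0,-0.15],0],
])

```text
time: 4.1
tool_pos: [0.4474, 0.3883, 0.0288]
tool_rot: [-0.035, 0.954, 0.143, 0.26]
contact_force: [-4.2, -3.5, 8.5]
gripper_width: 0.464
grasp_force: 62.2
```

```bash
python3 - <<'E'
from h import *
p,r=cur(); s=state(); print(s["gripper_width"],s["grasp_force"],p,s["contact_force"])
# chock held: chock frame yaw 17 lean 30 ; rack estimate
yaw=-4.6; O=np.array([.7065,.2858,0]); Rz=R.from_euler("z",yaw,degrees=True)
c0=np.array([.4535,.3894,0])+8.75e-3*np.array([np.cos(np.radians(17)),np.sin(np.radians(17)),0])
off=R.from_euler("z",-17,degrees=True).apply(p-c0); print("tcp in chock",off.round(4))
rr=R.from_euler("z",yaw-17,degrees=True)*r
print("lift");
jog(p+[-.02,0,.08],rr,(p,r))
tgt=O+Rz.apply(np.array([-.190,0,.065])+off); jog(tgt,rr,(p,r)); print(tgt)
E
```

```text
0.46399083955218584 62.175075793638825 [0.44743017 0.38825979 0.02876159] [-4.16693716 -3.45024579  8.5268915 ]
tcp in chock [-0.0149  0.0007  0.0288]
lift
shift [ 0.96 -0.21 -3.15] turn [-1.37 -0.02  2.33] rows>= 3
shift [ 2.26  3.92 -1.66] turn [-1.37 -0.02  2.33] rows>= 3
[0.50232687 0.30291385 0.09376159]
```

Request:
jog_arm([
  [[0.96,-0.21,-3.15],[-0.4,0,0.7],0],
  [[0.96,-0.21,-3.15],[-0.8,0,1.4],0],
  [[1.6,2,-2.4],[-1.37,-0.02,2.33],0],
  [[2.26,3.92,-1.66],[-1.37,-0.02,2.33],0],
  [[2.26,3.92,-1.66],[-1.37,-0.02,2.33],0],
  [[2.26,3.92,-1.66],[-1.37,-0.02,2.33],0],
  [[2.26,3.92,-1.66],[-1.37,-0.02,2.33],0],
])

```text
time: 4.97
tool_pos: [0.5008, 0.3028, 0.0911]
tool_rot: [0.016, 0.965, -0.038, 0.26]
contact_force: [-1.1, 1.1, -2.1]
gripper_width: 0.458
grasp_force: 61.5
```

```bash
python3 - <<'E'
from h import *
s=state(); im,d=grab_frame("wrist"); np.savez("w4.npz",im=im,d=d,p=s["tool_pos"],q=s["tool_rot"]); cv2.imwrite("pics/w4.png",im[...,::-1])
print(s["time"],s["tool_pos"],s["gripper_width"],np.abs(s["joint_vel"]).max(),s["contact_force"])
v,u=np.mgrid[0:260,0:640]; ok=d[:260]>0; uv=np.c_[u[ok],v[ok]]; P=bydepth("wrist",uv,d,s)
f=P[(abs(P[:,2]-.012)<.003)&(P[:,0]>.5)&(P[:,0]<.66)&(abs(P[:,1]-.3)<.08)]
print("floor",len(f),cv2.minAreaRect((f[:,:2]*1000).astype(np.float32)))
E
```

```text
4.975 [0.50080872 0.3027709  0.09111078] 0.45834038309917774 0.0051541524599620255 [-1.13374071  1.13757782 -2.0661016 ]
floor 13387 ((569.578369140625, 298.6592102050781), (134.18234252929688, 101.89787292480469), 85.42645263671875)
```

View pics/w4.png

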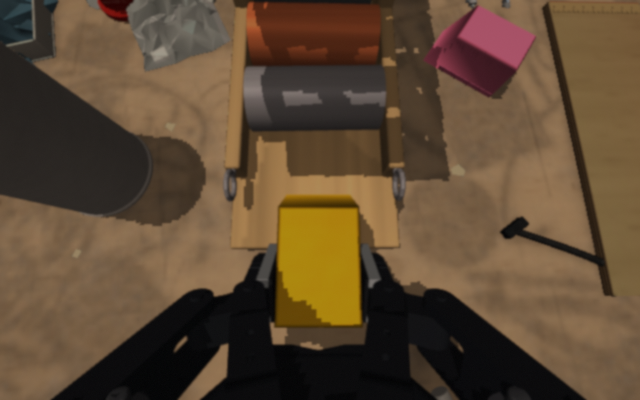

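w4 shows the chock held level and square to the rack: its top is at (278-361, 208-325). The floor's front corners are at (232,248) and (399,247), the eyelets at (230,185) and (399,186), and the front pipe at y = 65-130.

```bash
python3 - <<'E'
from h import *
z=np.load("w4.npz"); d=z["d"]; s=dict(tool_pos=z["p"],tool_rot=z["q"]); im=z["im"]
p=z["p"]; r=quat(s); x=r.as_matrix()[:,0]; print("tool yaw",np.degrees(np.arctan2(x[1],x[0])),"lean",np.degrees(np.arcsin(x[2])))
c=onplane("wrist",[[232,248],[399,247]],.012,s); e=onplane("wrist",[[230,185],[399,186]],.038,s)
for a,dx in((c,.188),(e,.144)):
    v=a[0]-a[1]; yw=np.arctan2(-v[0],v[1]); m=a.mean(0); print(m.round(4),np.linalg.norm(v).round(4),"yaw",np.degrees(yw).round(2),"O",(m[:2]+dx*np.array([np.cos(np.radians(-4.6)),np.sin(np.radians(-4.6))])).round(4))
hsv=cv2.cvtColor(im,cv2.COLOR_RGB2HSV); m=cv2.inRange(hsv,(18,150,40),(34,255,255)); m[:195]=0; m[330:]=0
m[:,:270]=0;m[:,370:]=0
v,u=np.where((m>0)&(d>0)); P=bydepth("wrist",np.c_[u,v],d,s); zt=np.median(P[:,2]); t=P[abs(P[:,2]-zt)<.005]
A=np.c_[t[:,:2],np.ones(len(t))]; co=np.linalg.lstsq(A,t[:,2],rcond=None)[0]
print("top z",zt,"slope deg",np.degrees(np.arctan(co[:2])),cv2.minAreaRect((t[:,:2]*1000).astype(np.float32)))
E
```

```text
tool yaw -4.337641331697683 lean 30.1879586329399
[0.519  0.3021 0.012 ] 0.1306 yaw -4.3 O [0.7064 0.287 ]
[0.562  0.2995 0.038 ] 0.1225 yaw -4.85 O [0.7056 0.2879]
top z 0.10234241432191055 slope deg [-0.3659019  -0.34019556] ((507.21728515625, 302.1845397949219), (40.285701751708984, 57.102386474609375), 85.02005004882812)
```

```bash
cat >> h.py <<'E'
O=np.array([.706,.287,0]); RY=R.from_euler("z",-4.6,degrees=True)
def rk(P): return RY.inv().apply(np.array(P)-O)
E
python3 - <<'E'
from h import *
c0=np.array([.5159,.3014,.0623]); print("chock in rack",rk(c0))
p,r=cur()
for xyz in((-.165,0,.022),(-.165,0,.0125),(-.115,0,.0125),(-.0995,0,.0125)):
    jog(p+O+RY.apply(xyz)-c0,r,(p,r))
E
```

```text
chock in rack [-0.19064253 -0.0008922   0.0623    ]
shift [ 0.08 -0.06  1.91] turn [0. 0. 0.] rows>= 1
shift [-0.11 -0.06  2.24] turn [0. 0. 0.] rows>= 1
shift [ 1.61 -0.06  3.24] turn [0. 0. 0.] rows>= 2
shift [ 2.15 -0.06  3.55] turn [0. 0. 0.] rows>= 2
```

Request:
jog_arm([
  [[0.08,-0.06,1.2],[0,0,0],0],
  [[0.08,-0.06,1.9],[0,0,0],0],
  [[-0.11,-0.06,2.24],[0,0,0],0],
  [[-0.11,-0.06,2.24],[0,0,0],0],
])

```text
time: 5.52
tool_pos: [0.5269, 0.3015, 0.0412]
tool_rot: [0.016, 0.965, -0.038, 0.26]
contact_force: [0.2, 0.2, -1.5]
gripper_width: 0.456
grasp_force: 62.3
```

```bash
python3 - <<'E'
from h import *
s=state(); p,r=cur(); print(rk(p),s["contact_force"],s["gripper_width"])
for dx in(.030,.045,.055,.0605,.0655): jog(p+RY.apply([dx,0,0]),r,(p,r))
E
```

```text
[-1.79658514e-01  8.19715575e-05  4.11557896e-02] [ 0.16477338  0.18582234 -1.53787863] 0.45586587579900995
shift [ 1.04 -0.    0.6 ] turn [0. 0. 0.] rows>= 1
shift [ 1.56 -0.    0.91] turn [0. 0. 0.] rows>= 1
shift [ 1.9  -0.    1.11] turn [0. 0. 0.] rows>= 1
shift [ 2.09 -0.    1.22] turn [0. 0. 0.] rows>= 1
shift [ 2.26 -0.01  1.32] turn [0. 0. 0.] rows>= 2
```

Request:
jog_arm([
  [[0.5,0,0.34],[0,0,0],0],
  [[1.02,0,0.63],[0,0,0],0],
  [[1.3,0,0.8],[0,0,0],0],
  [[1.54,0,0.94],[0,0,0],0],
  [[1.72,0,1.04],[0,0,0],0],
  [[1.88,0,1.14],[0,0,0],0],
  [[1.88,0,1.14],[0,0,0],0],
])

```text
time: 6.4
tool_pos: [0.583, 0.2964, 0.0407]
tool_rot: [0.016, 0.964, -0.039, 0.261]
contact_force: [2.1, -0.3, 2.7]
gripper_width: 0.454
grasp_force: 62.6
```

```bash
python3 - <<'E'
from h import *
s=state(); im,d=grab_frame("wrist"); np.savez("w5.npz",im=im,d=d,p=s["tool_pos"],q=s["tool_rot"]); cv2.imwrite("pics/w5.png",im[...,::-1])
p,r=cur(); print(rk(p),"chock x est",rk(p)[0]+.0147,RY.inv().apply(s["contact_force"]),s["gripper_width"])
for dx in(.003,.005,.008,.010): jog(p+RY.apply([dx,0,0]),r,(p,r))
E
```

```text
[-0.12339376 -0.0005485   0.04069813] chock x est -0.10869376323177458 [ 2.07318405 -0.14372972  2.67009517] 0.4539234208161429
shift [ 0.1  -0.    0.06] turn [0. 0. 0.] rows>= 1
shift [ 0.17 -0.    0.1 ] turn [0. 0. 0.] rows>= 1
shift [ 0.28 -0.    0.16] turn [0. 0. 0.] rows>= 1
shift [ 0.35 -0.    0.2 ] turn [0. 0. 0.] rows>= 1
```

View pics/w5.png

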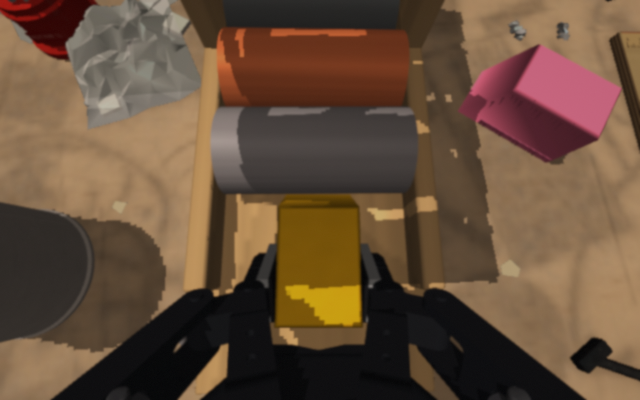

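w5 shows the chock's slope edge (y≈198) right at the front pipe (y≈193), on the centre line. It isn't loaded yet, so I push on in small steps.

Request:
jog_arm([
  [[0.1,0,0.06],[0,0,0],0],
  [[0.17,0,0.1],[0,0,0],0],
  [[0.23,0,0.13],[0,0,0],0],
  [[0.23,0,0.13],[0,0,0],0],
])

```text
time: 6.95
tool_pos: [0.5886, 0.296, 0.0407]
tool_rot: [0.016, 0.965, -0.039, 0.26]
contact_force: [-4.4, 0.8, 5.1]
gripper_width: 0.459
grasp_force: 63.2
```

```bash
python3 - <<'E'
from h import *
s=state();p,r=cur(); print(rk(p),"chock x est",rk(p)[0]+.0147,RY.inv().apply(s["contact_force"]),s["gripper_width"])
E
```

```text
[-0.11778383 -0.00045313  0.0406601 ] chock x est -0.10308383049259207 [-4.40710219  0.43478213  5.05493653] 0.45865407731701147
```

Request:
jog_arm([
  [[0.05,0,0.03],[0,0,0],0],
  [[0.1,0,0.06],[0,0,0],0],
  [[0.1,0,0.06],[0,0,0],0],
])

```text
time: 7.32
tool_pos: [0.5915, 0.2958, 0.0407]
tool_rot: [0.016, 0.965, -0.039, 0.26]
contact_force: [-3.6, 0.6, 6.4]
gripper_width: 0.46
grasp_force: 63.2
```

Request:
jog_arm([
  [[0.04,0,0.02],[0,0,0],0],
  [[0.07,0,0.04],[0,0,0],0],
  [[0.07,0,0.04],[0,0,0],0],
])

```text
time: 7.7
tool_pos: [0.5929, 0.2957, 0.0407]
tool_rot: [0.016, 0.965, -0.039, 0.26]
contact_force: [-8.0, -0.6, 10.4]
gripper_width: 0.457
grasp_force: 64.1
```

Request:
jog_arm([
  [[0.03,0,0.02],[0,0,0],0],
  [[0.06,0,0.035],[0,0,0],0],
  [[0.06,0,0.035],[0,0,0],0],
])

```text
time: 8.07
tool_pos: [0.5932, 0.2957, 0.0407]
tool_rot: [0.017, 0.965, -0.039, 0.258]
contact_force: [-21.6, -0.3, 19.6]
gripper_width: 0.458
grasp_force: 65.7
```

```bash
python3 - <<'E'
from h import *
s=state(); im,d=grab_frame("wrist"); np.savez("w6.npz",im=im,d=d,p=s["tool_pos"],q=s["tool_rot"])
p,r=cur(); print(rk(p),"chock x est",rk(p)[0]+.0147,RY.inv().apply(s["contact_force"]),s["gripper_width"])
E
```

```text
[-0.11317681 -0.00036143  0.04066772] chock x est -0.09847681345465495 [-21.50970937  -2.0468007   19.57266255] 0.45787274771306824
```

```bash
python3 - <<'E'
from h import *
z=np.load("w6.npz"); d=z["d"]; s=dict(tool_pos=z["p"],tool_rot=z["q"]); cv2.imwrite("pics/w6.png",z["im"][...,::-1])
v,u=np.mgrid[0:330,230:400]; ok=(d[:330,230:400]>0); P=rk(bydepth("wrist",np.c_[u[ok],v[ok]],d,s))
# pipe tops: profile of z vs x in the strip
for a in np.arange(-.14,.08,.006):
    q=P[(P[:,0]>a)&(P[:,0]<a+.006)&(abs(P[:,1])<.035)]
    if len(q): print(int((a+.003)*1000),(np.percentile(q[:,2],[10,90])*1000).round(0),len(q),end="; ")
E
```

```text
-137 [50. 52.] 182; -131 [51. 53.] 1295; -125 [52. 96.] 2904; -119 [52. 80.] 2830; -112 [52. 70.] 2215; -106 [47. 54.] 1768; -100 [39. 53.] 1491; -94 [12. 53.] 1327; -88 [12. 53.] 1362; -82 [12. 53.] 1263; -76 [12. 50.] 770; -70 [13. 48.] 2422; -64 [50. 55.] 2217; -58 [56. 59.] 2060; -52 [59. 61.] 1869; -46 [59. 61.] 1658; -40 [58. 60.] 1373; -34 [55. 58.] 1000; -28 [50. 54.] 346; -22 [43. 50.] 1734; -16 [50. 56.] 2253; -10 [56. 59.] 1880; -4 [59. 60.] 1609; 1 [59. 61.] 1292; 7 [58. 60.] 929; 13 [55. 58.] 498; 19 [52. 54.] 27; 25 [45. 49.] 1360; 31 [50. 55.] 2259; 37 [55. 57.] 577;
```

View pics/w6.png

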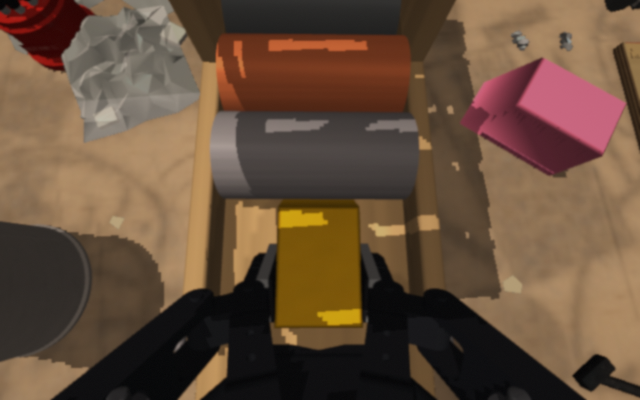

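w6 shows the row closed up: the depth profile puts the pipe axes at about -49 and 0 mm, with the chock centred and touching. I release it and retreat along the tool axis.

Request:
jog_arm([
  [[-0.03,0,-0.015],[0,0,0],0],
  [[-0.03,0,-0.015],[0,0,0],62],
  [[-0.03,0,-0.015],[0,0,0],62],
  [[-0.03,0,-0.015],[0,0,0],62],
  [[-0.03,0,-1],[0,0,0],62],
  [[-0.03,0,-3],[0,0,0],62],
  [[-0.03,0,-5.5],[0,0,0],62],
  [[-0.03,0,-6],[0,0,0],62],
])

```text
time: 9.12
tool_pos: [0.5204, 0.3043, 0.1747]
tool_rot: [0.014, 0.964, -0.039, 0.263]
contact_force: [1.0, 0.9, 0.2]
gripper_width: 0.622
grasp_force: 0.0
```

```bash
python3 - <<'E'
from h import *
s=state(); im,d=grab_frame("wrist"); np.savez("w7.npz",im=im,d=d,p=s["tool_pos"],q=s["tool_rot"]); cv2.imwrite("pics/w7.png",im[...,::-1])
print(s["time"],rk(s["tool_pos"]),s["contact_force"],np.abs(s["joint_vel"]).max())
hsv=cv2.cvtColor(im,cv2.COLOR_RGB2HSV); m=cv2.inRange(hsv,(18,150,30),(34,255,255)); k,l,st,ce=cv2.connectedComponentsWithStats(m)
v,u=np.mgrid[0:400,0:640]; ok=d>0; P=rk(bydepth("wrist",np.c_[u[ok],v[ok]],d,s)); mm=m[ok]>0
t=P[mm&(abs(P[:,2]-.052)<.004)&(abs(P[:,1])<.05)]; print("chock top",len(t),cv2.minAreaRect((t[:,:2]*1000).astype(np.float32)),t.min(0),t.max(0))
e=P[(P[:,2]>.040)&(P[:,2]<.056)&(abs(P[:,0]+.144)<.02)&(abs(abs(P[:,1])-.061)<.01)]
for sg in(1,-1):
    q=e[e[:,1]*sg>0]; print("eye",len(q),np.median(q,0),q.min(0),q.max(0)) if len(q) else 0
q=P[(abs(P[:,1])<.035)&(P[:,2]>.0585)&(P[:,2]<.065)]; h,b=np.histogram(q[:,0],np.arange(-.08,.08,.006)); print(h)
E
```

```text
9.125 [-0.18637976  0.00235332  0.1746562 ] [1.01375555 0.91041666 0.22470303] 0.17379866889741336
chock top 2222 ((-107.78816223144531, -0.9473876953125), (55.36835479736328, 39.827003479003906), 0.3845348358154297) [-0.13537292 -0.02099737  0.0488753 ] [-0.08020565  0.01897699  0.05433395]
eye 98 [-0.14515415  0.06113804  0.04809133] [-0.1552538   0.0596038   0.04020407] [-0.13341823  0.06375901  0.05178988]
eye 103 [-0.14448925 -0.0596406   0.04794545] [-0.1544611  -0.06242577  0.04016023] [-0.13245393 -0.05800578  0.05065505]
[0 0 0 0 0 0 0 0 0 0 0 0 0 0 0 0 0 0 0 0 0 0 0 0 0 0]
```

View pics/w7.png

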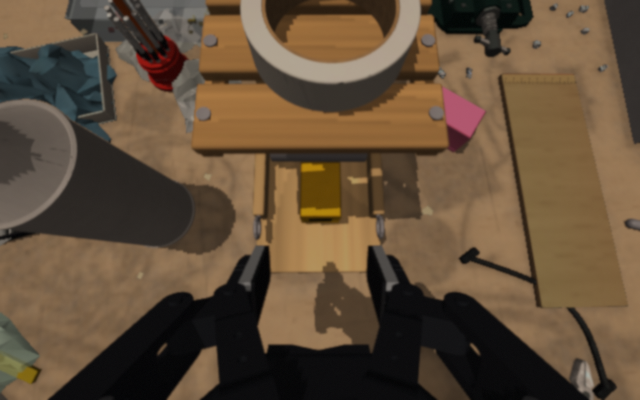

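w7 shows the chock standing centred under the tier, at (300-341, 163-220), with the tape still on the tier. Depth puts its back at -135 mm and y at about -1 mm. Next is the rod.

```bash
python3 - <<'E'
from h import *
s=state(); p,r=cur(); print(np.array(s["joint_pos"]).round(3), np.linalg.norm(p[:2]), np.degrees(np.arctan2(p[1],p[0])))
g=np.array([.483,-.2288,.20])
for h in(-109,71): jog(g,down(h),(p,r))
jog(p+[-.05,0,.08],r,(p,r))
E
```

```text
[ 0.535 -0.15   2.002 -0.397  0.886  2.376] 0.6025226288932926 30.312315799562615
shift [ 0.68 21.37 -0.62] turn [-3.42 -2.74 12.7 ] rows>= 11
shift [ 0.68 21.37 -0.62] turn [ 2.56 -3.2  -9.21] rows>= 9
shift [-0.09  0.19 -3.77] turn [0. 0. 0.] rows>= 2
```

Request:
jog_arm([
  [[0,0.2,-3],[0,0,0],100],
  [[0.3,6,-2],[0.6,-0.8,-2.3],100],
  [[0.7,12,-1],[1.3,-1.6,-4.6],100],
  [[0.7,18,-0.6],[1.9,-2.4,-6.9],100],
  [[0.68,21.37,-0.62],[2.56,-3.2,-9.2],100],
  [[0.68,21.37,-0.62],[2.56,-3.2,-9.2],100],
  [[0.68,21.37,-0.62],[2.56,-3.2,-9.2],100],
  [[0.68,21.37,-0.62],[2.56,-3.2,-9.2],100],
])

```text
time: 10.18
tool_pos: [0.4874, -0.0347, 0.204]
tool_rot: [0.009, 0.906, 0.416, 0.074]
contact_force: [0.9, 0.2, 0.5]
gripper_width: 0.998
grasp_force: 0.0
```

Request:
jog_arm([
  [[0,0,0],[0,0,0],100],
  [[0,0,0],[0,0,0],100],
  [[0,0,0],[0,0,0],100],
])

```text
time: 10.55
tool_pos: [0.4878, -0.0314, 0.2049]
tool_rot: [0.009, 0.907, 0.415, 0.075]
contact_force: [-0.1, -0.6, 0.1]
gripper_width: 1.0
grasp_force: 0.0
```

```bash
cat > rod.py <<'E'
from h import *
def rod(tag,zp=.018):
    s=state(); im,d=grab_frame("wrist"); np.savez(tag+".npz",im=im,d=d,p=s["tool_pos"],q=s["tool_rot"]); cv2.imwrite("pics/%s.png"%tag,im[...,::-1])
    hsv=cv2.cvtColor(im,cv2.COLOR_RGB2HSV)
    m=cv2.inRange(hsv,(0,160,50),(9,255,255))|cv2.inRange(hsv,(171,160,50),(180,255,255))
    k,l,st,ce=cv2.connectedComponentsWithStats(m)
    for i in range(1,k):
        if st[i,4]>300:
            v,u=np.where(l==i); P=bydepth("wrist",np.c_[u,v],d,s); t=P[abs(P[:,2]-zp)<.006]
            Q=onplane("wrist",np.c_[u,v],zp,s)
            print(ce[i].round(),st[i],len(t),"ray",cv2.minAreaRect((Q[:,:2]*1000).astype(np.float32)))
            if len(t)>50: print("depth",np.median(t,0),cv2.minAreaRect((t[:,:2]*1000).astype(np.float32)))
    return im,d,s
E
python3 - <<'E'
from rod import *
s=state(); print(s["time"],s["tool_pos"],np.abs(s["joint_vel"]).max()); p,r=cur(); print(np.degrees(np.arctan2(*r.as_matrix()[1::-1,0])),r.as_matrix()[:,2])
rod("w8")
E
```

```text
10.55 [ 0.48783663 -0.03136546  0.20492872] 0.009417969377140178
49.421885130276635 [ 0.14380517  0.04522646 -0.98857202]
[400. 308.] [385 283  30  51 745] 707 ray ((487.5660705566406, -213.31166076660156), (72.27172088623047, 19.967552185058594), 70.89775085449219)
depth [ 0.48699653 -0.21149982  0.01880864] ((486.6998291015625, -213.77163696289062), (70.8584213256836, 18.246192932128906), 71.08719635009766)
[ 25. 379.] [  8 364  37  36 770] 353 ray ((96.85242462158203, 28.420948028564453), (50.31049346923828, 38.45392990112305), 53.605506896972656)
depth [0.0811632  0.02637632 0.01363508] ((81.5671615600586, 29.827167510986328), (28.277122497558594, 33.79156494140625), 25.593351364135742)
```

View pics/w8.png

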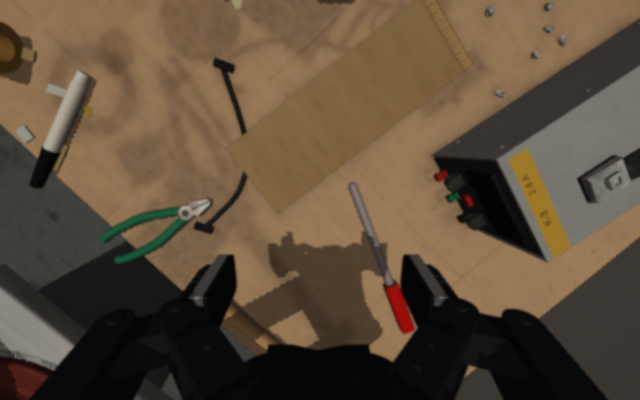

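w8 shows the rod from its nose at (352,185) to its red handle at (385-413, 283-333). The arm hasn't finished turning because the rows were speed-limited.

```bash
python3 - <<'E'
from h import *
jog([.481,-.2315,.13],down(71),cur())
E
```

```text
shift [-6.6   4.8   2.57] turn [ 0.74 -0.8  -2.72] rows>= 4
```

Request:
jog_arm([
  [[-6.6,4.8,2.57],[0.74,-0.8,-2.72],100],
  [[-6.6,4.8,2.57],[0.74,-0.8,-2.72],100],
  [[-6.6,4.8,2.57],[0.74,-0.8,-2.72],100],
  [[-6.6,4.8,2.57],[0.74,-0.8,-2.72],100],
  [[-6.6,4.8,2.57],[0.74,-0.8,-2.72],100],
  [[-6.6,4.8,2.57],[0.74,-0.8,-2.72],100],
  [[-6.6,4.8,2.57],[0.74,-0.8,-2.72],100],
])

```text
time: 11.48
tool_pos: [0.4814, -0.2316, 0.1314]
tool_rot: [0.001, 0.814, 0.581, 0.001]
contact_force: [-0.8, -0.0, 0.5]
gripper_width: 1.0
grasp_force: 0.0
```

```bash
python3 - <<'E'
from rod import *
s=state(); print(s["time"],s["tool_pos"],np.abs(s["joint_vel"]).max()); rod("w9")
p,r=cur(); print(np.degrees(np.arctan2(*r.as_matrix()[1::-1,0])),r.as_matrix()[:,2])
E
```

```text
11.475 [ 0.4814437  -0.23156842  0.13140573] 0.0029592930958489243
[317. 181.] [ 307  142   21   79 1594] 1585 ray ((487.17987060546875, -214.09356689453125), (68.75382232666016, 16.91376304626465), 70.37940216064453)
depth [ 0.48766309 -0.21189527  0.01878341] ((487.1407470703125, -214.13763427734375), (68.72076416015625, 16.97412872314453), 70.34575653076172)
70.97181868014864 [ 2.10558958e-03 -6.92583918e-04 -9.99997543e-01]
```

Request:
jog_arm([
  [[0,0,2],[0,0,0],100],
  [[0,0,3.6],[0,0,0],60],
  [[0,0,4.3],[0,0,0],60],
  [[0,0,4.3],[0,0,0],0],
  [[0,0,4.3],[0,0,0],0],
  [[0,0,4.3],[0,0,0],0],
  [[0,0,4.3],[0,0,0],0],
])

```text
time: 12.4
tool_pos: [0.4823, -0.2336, 0.0249]
tool_rot: [0.002, 0.815, 0.58, 0.001]
contact_force: [1.6, -1.2, 2.4]
gripper_width: 0.191
grasp_force: 61.9
```

Request:
jog_arm([
  [[0,0,0],[0,0,0],0],
  [[0,0,-2],[0,0,0],0],
  [[0,0,-4],[0,0,0],0],
  [[0,0,-4],[0,0,0],0],
])

```text
time: 12.9
tool_pos: [0.4833, -0.2345, 0.128]
tool_rot: [0.005, 0.815, 0.58, 0.002]
contact_force: [0.6, -0.7, -0.5]
gripper_width: 0.19
grasp_force: 61.5
```

```bash
cat >> rod.py <<'E'
def axis(tag):
    """rod axis in tool coords from depth: points near the fingers' plane, ahead of the TCP"""
    im,d,s=rod(tag,-1)
    v,u=np.mgrid[0:400:1,200:440:1]; ok=d[:,200:440]>0
    P=bydepth("wrist",np.c_[u[ok],v[ok]],d,s); T=quat(s).inv().apply(P-np.array(s["tool_pos"]))
    c=im[v[ok],u[ok]]
    q=(abs(T[:,1])<.02)&(T[:,2]<.035)&(T[:,2]>-.01)&(T[:,0]>.0)
    T=T[q]
    for a in np.arange(.0,.16,.012):
        t=T[(T[:,0]>a)&(T[:,0]<a+.012)]
        if len(t)>20: 
            top=t[t[:,2]<np.percentile(t[:,2],40)]
            print(int(1000*(a+.006)),"n",len(t),"y",(np.percentile(t[:,1],[5,95])*1000).round(1),"mid",round(500*np.percentile(t[:,1],[5,95]).sum(),2),"ztop",(np.percentile(t[:,2],[5,20,50])*1000).round(1))
    return s
E
python3 - <<'E'
from rod import *
s=axis("w10"); print(s["time"],s["tool_pos"],s["gripper_width"],s["grasp_force"],s["contact_force"])
E
```

```text
[318. 226.] [ 299  162   37  131 4412] 0 ray ((331.358642578125, -699.0014038085938), (674.4180297851562, 167.75282287597656), 71.96241760253906)
6 n 1812 y [-18.  18.] mid -0.03 ztop [-8.6 -4.   5.2]
18 n 775 y [-7.5  8.5] mid 0.51 ztop [5.2 5.8 6.4]
30 n 853 y [-7.4  8.8] mid 0.7 ztop [5.7 6.2 6.7]
42 n 897 y [-7.5  8.5] mid 0.48 ztop [6.  6.5 7.1]
54 n 859 y [-7.   7.5] mid 0.28 ztop [6.6 7.3 8.5]
66 n 572 y [-4.7  4.8] mid 0.04 ztop [10.5 11.1 11.9]
78 n 666 y [-4.7  5.1] mid 0.23 ztop [10.8 11.5 12.4]
90 n 689 y [-4.5  5. ] mid 0.23 ztop [11.1 11.8 12.8]
102 n 756 y [-4.9  4.9] mid 0.02 ztop [11.6 12.2 13.1]
114 n 803 y [-5.   4.7] mid -0.15 ztop [12.  12.7 13.5]
126 n 161 y [-5.1  5.1] mid 0.03 ztop [12.3 13.1 14.1]
12.9 [ 0.48332515 -0.23451419  0.12804574] 0.1898688611515637 61.50061011314392 [ 0.56087177 -0.66959214 -0.51780159]
```

```bash
cat >> h.py <<'E'
OT=np.array([.057,.0001,.0162])
def rodtgt(yo,x=-.1443,z=.038,pitch=1.9,OT=OT):
    r=down(85.4)*R.from_euler("y",pitch,degrees=True)
    return O+RY.apply([x,yo,z])-r.apply(OT), r
E
python3 - <<'E'
from h import *
c=cur(); 
for z in(.09,.038):
    t,r=rodtgt(-.225,z=z); print(t); jog(t,r,c)
E
```

```text
[0.53940847 0.01698493 0.10430125]
shift [10.22 -1.11  0.81] turn [ 0.06  0.25 -1.82] rows>= 5
[0.53940847 0.01698493 0.05230125]
shift [10.23 -1.11  2.89] turn [ 0.06  0.25 -1.82] rows>= 5
```

Request:
jog_arm([
  [[2,-0.2,0.2],[0,0,-0.4],0],
  [[4.5,-0.5,0.4],[0,0.1,-0.8],0],
  [[7,-0.8,0.6],[0.06,0.25,-1.3],0],
  [[9,-1,0.8],[0.06,0.25,-1.82],0],
  [[10.22,-1.11,0.81],[0.06,0.25,-1.82],0],
  [[10.22,-1.11,0.81],[0.06,0.25,-1.82],0],
  [[10.23,-1.11,2],[0.06,0.25,-1.82],0],
  [[10.23,-1.11,2],[0.06,0.25,-1.82],0],
])

```text
time: 13.95
tool_pos: [0.5351, 0.0175, 0.0692]
tool_rot: [-0.016, 0.735, 0.678, 0.009]
contact_force: [-0.9, 0.5, -0.9]
gripper_width: 0.189
grasp_force: 61.5
```

```bash
python3 - <<'E'
from rod import *
s=axis("w11"); print(s["time"],s["tool_pos"],s["gripper_width"])
c=cur(); t,r=rodtgt(-.225); jog(t,r,c)
# eyelets in scene view
t=rk(c[0]+c[1].apply(OT)); n=rk(c[0]+c[1].apply(OT+np.array([.139,-.0004,.0046]))); print("origin,nose rack",t.round(4),n.round(4))
E
```

```text
[318. 225.] [ 299  162   37  131 4398] 0 ray ((488.66168212890625, -390.7566833496094), (623.0642700195312, 155.24517822265625), 86.35213470458984)
6 n 1822 y [-18.   18.1] mid 0.03 ztop [-8.8 -4.1  5.1]
18 n 773 y [-7.5  8.5] mid 0.49 ztop [5.3 5.7 6.3]
30 n 852 y [-7.4  8.7] mid 0.65 ztop [5.7 6.2 6.7]
42 n 894 y [-7.5  8.5] mid 0.5 ztop [6.1 6.5 7.1]
54 n 851 y [-7.1  7.5] mid 0.24 ztop [6.6 7.3 8.5]
66 n 583 y [-4.7  4.7] mid 0.01 ztop [10.6 11.2 11.9]
78 n 635 y [-4.7  4.6] mid -0.03 ztop [10.8 11.6 12.4]
90 n 696 y [-4.9  4.9] mid 0.01 ztop [11.1 11.9 12.7]
102 n 760 y [-4.9  4.9] mid -0.01 ztop [11.6 12.3 13.1]
114 n 818 y [-5.1  4.7] mid -0.18 ztop [12.  12.7 13.6]
126 n 146 y [-5.5  5. ] mid -0.26 ztop [12.5 13.  14. ]
13.95 [0.53507635 0.01749413 0.06921389] 0.1894055166490387
shift [-0.03  0.12  0.74] turn [-0.06 -0.02 -0.  ] rows>= 1
origin,nose rack [-0.1474 -0.2248  0.0568] [-0.1477 -0.0858  0.0571]
```

Request:
jog_arm([
  [[0,0.12,0.4],[-0.06,-0.02,0],0],
  [[-0.03,0.12,0.74],[-0.06,-0.02,0],0],
  [[-0.03,0.12,0.74],[-0.06,-0.02,0],0],
  [[-0.03,0.12,0.74],[-0.06,-0.02,0],0],
])

```text
time: 14.5
tool_pos: [0.5417, 0.0176, 0.0549]
tool_rot: [-0.009, 0.735, 0.678, 0.014]
contact_force: [0.8, 0.3, -0.6]
gripper_width: 0.192
grasp_force: 61.5
```

```bash
cat >> h.py <<'E'
def rep(yo,**k):
    s=state(); c=cur(); t,r=rodtgt(yo,**k); jog(t,r,c)
    print("t",round(s["time"],2),"origin",rk(c[0]+c[1].apply(OT)).round(4),"nose",rk(c[0]+c[1].apply(OT+np.array([.139,-.0004,.0046]))).round(4),"F",RY.inv().apply(s["contact_force"]).round(1),"M",RY.inv().apply(s["ft_torque"]).round(2),"v",np.abs(s["joint_vel"]).max().round(3),s["gripper_width"])
E
python3 - <<'E'
from h import *
rep(-.225); rep(-.205); rep(-.19)
# scene check: nose vs eyelet right, look at depth around eye in wrist view
z=np.load("w11.npz"); s=dict(tool_pos=z["p"],tool_rot=z["q"])
print("eye proj",project("wrist",[O+RY.apply([-.144,-.061,.038])],s))
E
```

```text
shift [-0.03 -0.09  0.1 ] turn [0.04 0.   0.  ] rows>= 1
t 14.5 origin [-0.142  -0.2243  0.0406] nose [-0.1425 -0.0852  0.0405] F [ 0.8  0.4 -0.6] M [-0.07 -0.02 -0.02] v 0.004 0.19205344584275832
shift [ 0.77 -0.09  0.13] turn [0.04 0.   0.  ] rows>= 1
t 14.5 origin [-0.142  -0.2243  0.0406] nose [-0.1425 -0.0852  0.0405] F [ 0.8  0.4 -0.6] M [-0.07 -0.02 -0.02] v 0.004 0.19205344584275832
shift [ 1.37 -0.09  0.15] turn [0.04 0.   0.  ] rows>= 1
t 14.5 origin [-0.142  -0.2243  0.0406] nose [-0.1425 -0.0852  0.0405] F [ 0.8  0.4 -0.6] M [-0.07 -0.02 -0.02] v 0.004 0.19205344584275832
eye proj [[ 329.67681866 -257.31504849]]
```

Request:
jog_arm([
  [[-0.03,-0.06,0.1],[0,0,0],0],
  [[-0.03,-0.06,0.1],[0,0,0],0],
  [[-0.03,-0.06,0.1],[0,0,0],0],
])

```text
time: 14.88
tool_pos: [0.54, 0.0171, 0.0522]
tool_rot: [-0.009, 0.735, 0.678, 0.014]
contact_force: [0.7, 0.5, -0.3]
gripper_width: 0.186
grasp_force: 61.5
```

```bash
python3 - <<'E'
from h import *
rep(-.225); rep(-.2)
E
```

```text
shift [-0.01 -0.02 -0.  ] turn [0.04 0.   0.  ] rows>= 1
t 14.88 origin [-0.1437 -0.2248  0.0379] nose [-0.1441 -0.0858  0.0378] F [ 0.7  0.5 -0.3] M [-0.13  0.01 -0.04] v 0.002 0.18561739010537429
shift [ 0.99 -0.02  0.03] turn [0.04 0.   0.  ] rows>= 1
t 14.88 origin [-0.1437 -0.2248  0.0379] nose [-0.1441 -0.0858  0.0378] F [ 0.7  0.5 -0.3] M [-0.13  0.01 -0.04] v 0.002 0.18561739010537429
```

Request:
jog_arm([
  [[0.5,0,0.017],[0,0,0],0],
  [[0.8,0,0.026],[0,0,0],0],
  [[1.1,0,0.036],[0,0,0],0],
  [[1.1,0,0.036],[0,0,0],0],
])

```text
time: 15.38
tool_pos: [0.5422, 0.0452, 0.0521]
tool_rot: [-0.009, 0.734, 0.679, 0.014]
contact_force: [-1.0, -1.3, -1.3]
gripper_width: 0.189
grasp_force: 61.5
```

```bash
python3 - <<'E'
from h import *
rep(-.185)
for n in("scene","top"):
    im,d=grab_frame(n)
    P=rk(bydepth(n,[(u,v) for v in range(400) for u in range(640)],d)); ok=(d.ravel()>0)
    q=P[ok&(abs(P[:,1]+.11)<.04)&(abs(P[:,0]+.144)<.03)&(abs(P[:,2]-.04)<.012)]
    print(n,len(q),np.median(q,0) if len(q) else "")
E
```

```text
shift [ 0.47 -0.02  0.01] turn [0.04 0.   0.01] rows>= 1
t 15.38 origin [-0.1438 -0.1966  0.0378] nose [-0.1444 -0.0576  0.0377] F [-0.9 -1.4 -1.3] M [-0.12  0.07 -0.03] v 0.016 0.18926453433852575
scene 85 [-0.15001149 -0.1101604   0.03860606]
top 43 [-0.14531813 -0.08901     0.04271599]
```

Request:
jog_arm([
  [[0.5,-0.01,0.016],[0,0,0],0],
  [[1,-0.01,0.032],[0,0,0],0],
  [[1.5,-0.01,0.048],[0,0,0],0],
  [[2,-0.01,0.064],[0,0,0],0],
  [[2.5,-0.01,0.08],[0,0,0],0],
  [[3,-0.01,0.096],[0,0,0],0],
  [[3.5,-0.01,0.112],[0,0,0],0],
  [[3.5,-0.01,0.112],[0,0,0],0],
])

```text
time: 16.48
tool_pos: [0.5489, 0.1326, 0.0522]
tool_rot: [-0.009, 0.734, 0.679, 0.014]
contact_force: [0.6, -0.3, -1.5]
gripper_width: 0.189
grasp_force: 61.5
```

```bash
python3 - <<'E'
from h import *
rep(-.085)
E
```

```text
shift [ 0.96 -0.01  0.03] turn [0.04 0.   0.01] rows>= 1
t 16.48 origin [-0.1441 -0.109   0.0379] nose [-0.1447  0.0301  0.0378] F [ 0.6 -0.2 -1.5] M [-0.17 -0.01  0.03] v 0.019 0.18909348385483712
```

Request:
jog_arm([
  [[0.4,0,0.013],[0,0,0],0],
  [[0.8,0,0.026],[0,0,0],0],
  [[1.1,0,0.035],[0,0,0],0],
  [[1.3,0,0.042],[0,0,0],0],
  [[1.3,0,0.042],[0,0,0],0],
])

```text
time: 17.1
tool_pos: [0.5515, 0.1645, 0.0522]
tool_rot: [-0.009, 0.734, 0.678, 0.014]
contact_force: [-0.2, -1.0, -1.4]
gripper_width: 0.189
grasp_force: 61.5
```

```bash
python3 - <<'E'
from h import *
rep(-.065)
E
```

```text
shift [ 0.48 -0.01  0.01] turn [0.04 0.   0.01] rows>= 1
t 17.1 origin [-0.1441 -0.077   0.0379] nose [-0.1446  0.0621  0.0378] F [-0.1 -1.  -1.4] M [-0.11 -0.02 -0.  ] v 0.006 0.1889878718667958
```

Request:
jog_arm([
  [[0.15,0,0.005],[0,0,0],0],
  [[0.3,0,0.01],[0,0,0],0],
  [[0.4,0,0.013],[0,0,0],0],
  [[0.4,0,0.013],[0,0,0],0],
])

```text
time: 17.6
tool_pos: [0.5523, 0.1743, 0.0522]
tool_rot: [-0.009, 0.735, 0.678, 0.014]
contact_force: [-0.3, 0.5, -1.7]
gripper_width: 0.188
grasp_force: 61.5
```

Request:
jog_arm([
  [[0.05,0,0],[0,0,0],0],
  [[0.1,0,0],[0,0,0],0],
  [[0.1,0,0],[0,0,0],0],
])

```text
time: 17.98
tool_pos: [0.5525, 0.1767, 0.0523]
tool_rot: [-0.009, 0.735, 0.678, 0.014]
contact_force: [0.5, 0.7, -0.8]
gripper_width: 0.188
grasp_force: 61.5
```

```bash
python3 - <<'E'
from h import *
rep(-.065)
E
```

```text
shift [-0.01 -0.01  0.  ] turn [0.04 0.   0.  ] rows>= 1
t 17.98 origin [-0.144  -0.0647  0.038 ] nose [-0.1444  0.0743  0.038 ] F [ 0.5  0.7 -0.8] M [-0.08  0.01 -0.01] v 0.003 0.18814249411596293
```

No contact yet, so I continue in 1.25 mm steps until the handle meets the ring.

Request:
jog_arm([
  [[0.05,0,0],[0,0,0],0],
  [[0.05,0,0],[0,0,0],0],
])

```text
time: 18.23
tool_pos: [0.5526, 0.178, 0.0523]
tool_rot: [-0.009, 0.735, 0.678, 0.014]
contact_force: [0.5, 0.7, -0.1]
gripper_width: 0.189
grasp_force: 61.5
```

Request:
jog_arm([
  [[0.05,0,0],[0,0,0],0],
  [[0.05,0,0],[0,0,0],0],
])

```text
time: 18.48
tool_pos: [0.5527, 0.1792, 0.0524]
tool_rot: [-0.009, 0.735, 0.678, 0.014]
contact_force: [-0.3, -0.7, -1.5]
gripper_width: 0.189
grasp_force: 61.5
```

Request:
jog_arm([
  [[0.05,0,0],[0,0,0],0],
  [[0.05,0,0],[0,0,0],0],
])

```text
time: 18.73
tool_pos: [0.5528, 0.1805, 0.0524]
tool_rot: [-0.009, 0.735, 0.678, 0.014]
contact_force: [0.2, -0.5, -1.4]
gripper_width: 0.188
grasp_force: 61.5
```

Request:
jog_arm([
  [[0.06,0,0],[0,0,0],0],
  [[0.06,0,0],[0,0,0],0],
])

```text
time: 18.98
tool_pos: [0.5529, 0.182, 0.0525]
tool_rot: [-0.009, 0.735, 0.678, 0.014]
contact_force: [-0.7, 0.2, -1.4]
gripper_width: 0.189
grasp_force: 61.5
```

Request:
jog_arm([
  [[0.06,0,0],[0,0,0],0],
  [[0.06,0,0],[0,0,0],0],
])

```text
time: 19.23
tool_pos: [0.553, 0.1826, 0.0525]
tool_rot: [-0.009, 0.735, 0.678, 0.013]
contact_force: [-0.7, -4.4, -0.4]
gripper_width: 0.189
grasp_force: 61.6
```

```bash
python3 - <<'E'
from rod import *
rep(-.063); axis("w12")
E
```

```text
shift [-0.17 -0.01  0.  ] turn [0.04 0.02 0.01] rows>= 1
t 19.23 origin [-0.144  -0.0588  0.038 ] nose [-0.1445  0.0803  0.0377] F [-0.3 -4.5 -0.4] M [-0.89  0.08 -0.  ] v 0.004 0.18927210926990704
[616.  75.] [ 578    0   62  136 6230] 0 ray ((1761.082275390625, 339.9781494140625), (482.354248046875, 261.4640197753906), 85.78195190429688)
[318. 226.] [ 299  164   38  129 4403] 0 ray ((523.7376708984375, -229.40130615234375), (609.2614135742188, 157.12623596191406), 85.73797607421875)
6 n 1820 y [-18.  18.] mid 0.0 ztop [-8.7 -4.   5.2]
18 n 782 y [-7.5  8.5] mid 0.49 ztop [5.2 5.8 6.3]
30 n 841 y [-7.4  8.7] mid 0.66 ztop [5.6 6.1 6.7]
42 n 906 y [-7.6  8.5] mid 0.47 ztop [6.  6.5 7. ]
54 n 1356 y [-7.7 18.2] mid 5.25 ztop [4.8 6.6 8.2]
66 n 686 y [-4.7 17.7] mid 6.49 ztop [10.4 11.1 12.2]
78 n 639 y [-4.7  4.7] mid 0.01 ztop [10.9 11.4 12.3]
90 n 1001 y [-4.5 18. ] mid 6.75 ztop [ 5.9 11.4 12.7]
102 n 1807 y [-4.  18.9] mid 7.45 ztop [2.7 3.5 5.5]
114 n 1878 y [-4.2 18.8] mid 7.27 ztop [3.1 3.8 7.7]
126 n 179 y [-5.1  8.3] mid 1.62 ztop [12.1 13.2 14. ]
```

Contact: -4.4 N along the rod, with the handle face at the ring. I release and retreat upward and outward.

Request:
jog_arm([
  [[0,0,0],[0,0,0],50],
  [[0,0,0],[0,0,0],50],
  [[0,0,0],[0,0,0],50],
  [[0,0,-0.7],[0,0,0],50],
  [[0,0,-1.6],[0,0,0],50],
  [[-0.5,0,-2.5],[0,0,0],50],
  [[-1.5,0,-4],[0,0,0],50],
  [[-2.5,0,-6],[0,0,0],50],
])

```text
time: 20.27
tool_pos: [0.546, 0.1158, 0.2017]
tool_rot: [-0.01, 0.734, 0.678, 0.014]
contact_force: [0.8, 0.4, 0.6]
gripper_width: 0.503
grasp_force: 0.0
```

Request:
jog_arm([
  [[-2,-3.5,-2],[0,0,0.8],50],
  [[-2,-3.5,-2],[0,0,2],50],
  [[-2,-3.5,-2],[0,0,3],50],
  [[-2,-3.5,-2],[0,0,4],50],
  [[-2,-3.5,-2],[0,0,4],50],
  [[-2,-3.5,-2],[0,0,4],50],
])

```text
time: 21.02
tool_pos: [0.4553, 0.0719, 0.2489]
tool_rot: [-0.012, 0.893, 0.45, 0.011]
contact_force: [-0.7, 0.7, -0.6]
gripper_width: 0.502
grasp_force: 0.0
```

```bash
python3 - <<'E'
from rod import *
s=state(); print(s["time"],s["tool_pos"],s["contact_force"],np.abs(s["joint_vel"]).max())
im,d=grab_frame("wrist"); cv2.imwrite("pics/w13.png",im[...,::-1]); hsv=cv2.cvtColor(im,cv2.COLOR_RGB2HSV)
v,u=np.mgrid[0:400,0:640]; ok=d>0; uv=np.c_[u[ok],v[ok]]; P=rk(bydepth("wrist",uv,d,s)); H=hsv[ok]
near=(abs(P[:,0]+.144)<.025)&(abs(P[:,1])<.18)&(P[:,2]>.03)&(P[:,2]<.055)
def sh(n,t): print(n,len(t), *( [np.percentile(t,[3,50,97],axis=0).round(4).tolist()] if len(t) else []))
red=((H[:,0]<9)|(H[:,0]>171))&(H[:,1]>150); sh("handle",P[near&red])
sh("rod mid",P[near&(abs(P[:,1])<.05)&(P[:,0]<-.137)]); sh("nose side",P[near&(P[:,1]>.067)&(P[:,1]<.1)&(P[:,0]<-.137)])
ye=(H[:,0]>18)&(H[:,0]<34)&(H[:,1]>150)&(abs(P[:,1])<.05)&(abs(P[:,2]-.052)<.004)&(P[:,0]<-.06)
sh("chock",P[ye])
im,d=grab_frame("scene"); P=rk(bydepth("scene",[(a,b) for b in range(400) for a in range(640)],d)); o=d.ravel()>0
for a in np.arange(-.08,.08,.012):
    q=P[o&(abs(P[:,1])<.04)&(P[:,0]>a)&(P[:,0]<a+.012)&(P[:,2]>.02)&(P[:,2]<.07)]
    if len(q): print(int(1000*a+6),len(q),np.percentile(q[:,2],90).round(3),end="; ")
E
```

```text
21.025 [0.45533586 0.07193699 0.24889338] [-0.67685034  0.7280516  -0.61768422] 0.008656464177139087
handle 1382 [[-0.152, -0.1303, 0.0341], [-0.1442, -0.098, 0.0443], [-0.1342, -0.0677, 0.0463]]
rod mid 0
nose side 0
chock 8 [[-0.3569, -0.03, 0.048], [-0.3421, -0.0144, 0.0481], [-0.3309, 0.0017, 0.0487]]
-74 124 0.05; -62 108 0.059; -50 45 0.059; -38 15 0.056; -26 41 0.053; -14 98 0.057; -2 50 0.06; 9 10 0.056; 21 41 0.054; 33 90 0.058; 45 46 0.059; 57 8 0.057; 69 50 0.066; 81 1 0.059;
```

```bash
python3 - <<'E'
from h import *
jog(O+RY.apply([-.24,-.02,.20]),down(20,25),cur())
E
```

```text
shift [ 7.06 -4.76  2.22] turn [-1.06  2.85  4.08] rows>= 4
```

Request:
jog_arm([
  [[1.5,-4.7,0],[-0.5,1.4,2],50],
  [[3,-4.76,1],[-1.06,2.85,4.08],50],
  [[7.06,-4.76,2.22],[-1.06,2.85,4.08],50],
  [[7.06,-4.76,2.22],[-1.06,2.85,4.08],50],
  [[7.06,-4.76,2.22],[-1.06,2.85,4.08],50],
  [[7.06,-4.76,2.22],[-1.06,2.85,4.08],50],
  [[7.06,-4.76,2.22],[-1.06,2.85,4.08],50],
])

```text
time: 22.0
tool_pos: [0.4659, 0.2854, 0.2009]
tool_rot: [-0.038, 0.961, 0.169, 0.214]
contact_force: [0.1, -0.5, 0.4]
gripper_width: 0.5
grasp_force: 0.0
```

```bash
python3 - <<'E'
from rod import *
s=state(); print(s["time"],rk(s["tool_pos"]),s["contact_force"],np.abs(s["joint_vel"]).max())
im,d=grab_frame("wrist"); hsv=cv2.cvtColor(im,cv2.COLOR_RGB2HSV)
v,u=np.mgrid[0:400,0:640]; ok=d>0; uv=np.c_[u[ok],v[ok]]; P=rk(bydepth("wrist",uv,d,s)); H=hsv[ok]
near=(abs(P[:,0]+.144)<.025)&(abs(P[:,1])<.18)&(P[:,2]>.03)&(P[:,2]<.055)
def sh(n,t): print(n,len(t), *( [np.percentile(t,[1,50,99],axis=0).round(4).tolist()] if len(t) else []))
red=((H[:,0]<9)|(H[:,0]>171))&(H[:,1]>150); sh("handle",P[near&red])
ye=(H[:,0]>18)&(H[:,0]<34)&(H[:,1]>150)
sh("rod mid",P[near&~ye&(abs(P[:,1])<.05)&(P[:,0]<-.137)]); sh("nose side",P[near&(P[:,1]>.067)&(P[:,1]<.1)&(abs(P[:,0]+.144)<.012)])
q=ye&(abs(P[:,1])<.05)&(abs(P[:,2]-.052)<.004)&(abs(P[:,0]+.1)<.06)
sh("chock",P[q]); t=P[q]
if len(t)>50: print(cv2.minAreaRect((t[:,:2]*1000).astype(np.float32)))
E
```

```text
22.0 [-0.23918897 -0.02086984  0.20090902] [ 0.05361937 -0.50063626  0.44135058] 0.008147323338125602
handle 1231 [[-0.1525, -0.1298, 0.0317], [-0.145, -0.0967, 0.0443], [-0.1341, -0.0637, 0.0466]]
rod mid 903 [[-0.149, -0.0488, 0.0351], [-0.1447, -0.0006, 0.0404], [-0.1384, 0.0488, 0.0424]]
nose side 66 [[-0.1495, 0.0671, 0.0368], [-0.1451, 0.0707, 0.04], [-0.1391, 0.0758, 0.0424]]
chock 1791 [[-0.1348, -0.0196, 0.0492], [-0.1091, -0.0007, 0.0521], [-0.0813, 0.0184, 0.0539]]
((-107.36714172363281, -0.7463569641113281), (39.68292236328125, 55.83314895629883), 89.77263641357422)
```

```bash
python3 -c "
from plant import *
print(job_done())"
```

```text
the job is handed in; nothing more can be done
None
```

The job is done and handed in at about 22 s: the chock is closing the pipe row tight at its home, and the keeper rod is through both eyelets with its handle against the first. Both were checked by depth after release; the tape, adapter and can were never touched, though I did not re-measure them at the end.

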